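# Thread the spare tool hook onto the bench rail

## Robot

A 6-joint arm with a two-finger parallel gripper is mounted at the origin on a cart in front of the work surface, level with it; the furniture and walls round the work are solid. World frame = base frame: x ahead of the robot, y to its left, z up, the work surface at z = 0. Lengths are in mm, angles in rad, forces in N, time in s.
With the tool pointing down it reaches from about 300 to 775 mm from the base axis. Payload 14.6 kg.
Tool frame: the origin (TCP) lies midway between the tips of the shut fingers; the grasp point (between the pads) lies 19 mm behind it; x points along the fingers, z is the direction in which the jaws open and shut, and the axes are right-handed (so a half turn about x gives the same grasp; the last joint's range is limited). The gripper opens to 94 mm and grips with 3 to 60 N. Pads are 16 mm wide; open, the fingers measure 119 mm over their backs; the gripper's body (75 mm by 177 mm) begins 78 mm behind the grasp point.
Start: joints at [1.229, 0.3, 1.521, -0, 1.321, -0.067], TCP at [149.243, 529.354, 205.446] pointing down, gripper open.
Joint ranges: [-3.03, 3.03], [-0.79, 2.21], [0.23, 2.52], [-1.04, 4.18], [0, 3.07], [-2.55, 2.55]. Speed limits (rad/s): [2.22, 2.22, 2.57, 3.14, 3.14, 3.14].

## Interface

Orientations are given as [roll, pitch, yaw] about the fixed x, y, z axes, in that order (R = Rz(yaw) Ry(pitch) Rx(roll)).
In Python, from cell import * gives the robot as it stands.
- The arm moves only by the tool play_rows, never from a script. Its argument "motion" is one flat list of numbers, 7 for each row, row after row: the turn, a rotation vector about the tool's x, y, z in rad, then the shift along the tool's x, y, z in m, then the closure, from -1 (fully open) to 1 (shut), so that 0 is half open. In form: [rx, ry, rz, x, y, z, fingers, rx, ry, rz, x, y, z, fingers, ...]. A call has 1 to 20 rows; each row shifts and turns the pose as measured when the row begins, along the tool's axes as they then stand; what a row does not reach is not made up. A row lasts 1/10 s, in which the tool goes at most 50 mm and 8.59 degrees, less where a joint would pass 70% of its speed; a pose out of reach is approached as far as the arm can. A call with a gripper value outside its range is refused whole. The fingers move at their own pace and stop on an object; "newtons" is the grip in N (left out, the last holds). Time passes only in rows, so rows that do not move let the fingers close. It gives the time, the measured TCP pose, the force and the opening at its end, in the units of the state.
- read_state(): the state, without advancing time (a new reading comes with each control period).
- camera(name): name is "scene" or "side" or "wrist"; returns (picture, depth): 420x560x3 uint8, blue, green, red; 420x560 float32, mm along the optical axis (not along the pixel's ray), 0 where there is no reading.
- camera_params(name): a dict with "fx", "fy", "cx", "cy" (pixels), "T" (4x4, takes a point from camera to world coordinates). Camera axes: x right, y down, z forward; pixel columns grow to the right and rows downward; lengths in mm; the calibration is good to about 2 mm. A picture is of the moment at which its call begins: read the wrist's pose just before it. camera_params takes no time and is no camera call; for the wrist camera it gives the pose at the moment of the call.
- sign_off(): hands the job in, once; it reports no verdict.
Trained networks look in the newest picture that a camera, given by its name, has taken for a name from the list of things; names that differ only in an ending like _2 or _b are one class to them, and where a whole thing is asked for, a point or a joint stands for the part that bears it (a point fixed in the world has none). Each returns a list of dicts, best first, with "conf" (0 to 1); they miss things now and then, are a little off and sometimes report something else, mostly with a low value. They report only what shows in the picture. A call takes as long as a camera call.
- masks_of(camera, name): "region" (420x560 bool, what is visible of it).
- place_of(camera, name): "at" ([x, y, z] in mm, in the coordinates of the camera as it stood for that picture, good to about 4 mm: a listed point, or the origin of a listed thing).
The state is a dict: "clock": time; "joints": joint angles; "qd": joint speeds; "effort": joint torques, N m; "eef_pos": TCP position; "eef_rot": TCP orientation; "wrist_force": force on the tool from outside, world axes, zero at the start; "moment": the same for the moment, N m; "finger_gap": finger opening in mm.
Only numpy, scipy, OpenCV 4.12 (cv2) and the standard library are available. Lean on these libraries where they do the work, as an engineer would, in place of code of your own. Each camera call takes 0.05 s, during which the arm holds its last target.

## Task

Put the spare tool hook that stands on the bench onto the tool rail: bring its T-shaped back into the rail at the open end and slide it along until the sprung roller of the index clamp has dropped into the notch in the middle of the hook's top edge, then let go. Feel your way without forcing the hook against the rail, and leave the other things on the bench alone.

Things in the scene. Friction and masses are not known exactly. Their poses are not given: they have to be found in the camera images.
- hook: Spare tool hook (0.13 to 0.25 kg), upright on the bench. Steel plate 60 mm along y, x -6 to 0, 44 mm high; pale wooden block on its front (grip its sides, 18 mm apart in y; x -50 to -6, 34 mm high); bent steel peg on the block, to x -79, 32 mm high. Origin: plate's back face, lower edge, mid-length; x out of the back (into the rail), z up.
- hook_block (a point): Top of the hook's wooden block, at x -30, y 0, z 34 mm in the hook's frame; axes as the hook.
- hook_tongue (a point): T on the back of the hook's plate; this point is on its tongue's back face, at x 12, y 0, z 28.5 mm in the hook's frame. Neck: x 0 to 6, y -27 to 27, z 26 to 36; tongue: x 6 to 12, y -28 to 28, z 14.5 to 42.5. Upright end edges of plate and tongue rounded 1.5 mm, neck ends 5 mm. Neck nearer the tongue's top: fits the rail only upright, peg towards the robot.
- hook_notch (a point): Middle of the notch in the top edge of the hook's plate, at x -3, y 0, z 44 mm in the hook's frame. Notch 12 mm wide, 2.8 mm deep. The top edge is flat from y -30 to +17 mm; the corner that leads into the rail (+y) is bevelled 10 x 10 mm at 45 degrees so that it lifts the roller; the trailing corner is square.
- tool_rail: Fixed aluminium C-rail, 360 mm long, on a wooden board (top 142 mm above the bench) on an 18 mm foot. Origin on the bench under the middle of the rail; x away from the robot, y (left) along the rail. Open end at y -180 mm (robot's right), black cap at +180. Slot faces the robot, z 110 to 122 mm; lips x -30 to -26, z 93 to 110 and 122 to 133; hollow behind x -26 to -16.5, z 95.5 to 130.5.
- mouth (a point): At x -31, y -180, z 85 mm in the rail's frame (open end): where the hook's origin is when it is threaded centrally, level and parallel, with its middle at the rail's end; axes as the rail, the hook slides along +y. Play there: 1 mm each way in x (lips between plate and tongue) and in z (neck in slot). Hook's origin at y -30 mm here: leading plate edge at the rail's end.
- index_arm (a joint): Sprung arm of the index clamp, which sits on the rail's upper edge with its roller (14 mm brass) 75 to 155 mm in from the open end; where is not given: look or feel. Top 155 mm above the bench. Angle in rad (up to 0.6): 0 = roller hanging free; about 0.17 to 0.24 = riding on the plate's top edge; about 0.05 to 0.1 = dropped into the notch. Takes 2 to 5 N along the rail to lift, 4 to 8 N to leave the notch.
- roll_holder: Tape-roll holder, a like carrier fixed on the rail near its closed end; its plate begins 57 mm left of the rail's middle. A tape roll, 104 mm across and 25 mm thick, hangs on its wooden spindle, 18 to 43 mm in front of the rail; the spindle reaches 53 mm out. Origin: its plate's back face, lower edge, mid-length; axes as the rail.
- sanding_block: Bystander: wooden sanding block 78 x 99 x 32 mm on the bench; origin under its centre.
- awl: Bystander: scratch awl with wooden bulb handle, 122 mm long, on the bench; origin under its centre.
- wedge_loose: Bystander: softwood wedge 102 x 42 x 24 mm on the bench; origin under its centre.

How it is judged (in metres and radians):
On the way, in this order (a step that is already met when the one before it is completed fails the run):
1. the hook is threaded into the open end of the rail, its middle at or past the rail's end (y of hook in the frame of mouth above 0 m and x of hook in the frame of mouth between -0.003 and 0.003 m and z of hook in the frame of mouth between -0.003 and 0.003 m), for 0.1 s.
2. the plate has lifted the index roller onto its top edge (value of joint index_arm above 0.15 rad), for 0.05 s.
At the end, for the whole second after the job is handed in: The hook sits upright in the rail, fully inside its open end, with the index roller dropped into its notch, released and at rest (value of joint index_arm between 0.04 and 0.095 rad and y of hook in the frame of mouth above 0.06 m and x of hook in the frame of mouth between -0.004 and 0.004 m and z of hook in the frame of mouth between -0.004 and 0.004 m and angle between hook's own z axis and vertical below 0.12 rad and linear speed of hook below 0.01 m/s); the robot touches nothing.
It fails at once if the hook is forced against the rail with more than 30 N (contact force between hook and tool_rail above 30 N).
It fails at once if a bystander is moved by more than 15 mm (distance of any of sanding_block, awl, wedge_loose from where it was at the start of the episode above 0.015 m).
It also fails if it takes over 61 s, if anything falls off the work surface, if the arm or the gripper's body presses on something with over 40 N, if the wrist force passes 120 N, or if a joint passes its speed limit or range.

## Working session

There is one attempt and no reset: what is moved stays moved. The work goes in short steps, Python scripts to look and compute and a tool call to move; the robot and the scene stay as the last step left them, time stands still between calls to the robot, and variables do not carry over. Pictures are saved under pics/ and viewed, and the job is handed in when it is done.

Besides the shell and the picture viewer there is one more tool, called after ">>>" as name(argument=value, ...) on one line, values as JSON. play_rows: Moves the arm, as the interface text tells. Its arguments: {"type":"object","properties":{"motion":{"type":"array","items":{"type":"number"}},"newtons":{"type":"number"}},"required":["motion"]}

```bash
mkdir -p pics; ls; python3 - <<'E'
from cell import *
import cv2
print(read_state())
for c in ["scene","side","wrist"]:
    p,d=camera(c); cv2.imwrite(f"pics/{c}0.png",p); P=camera_params(c); print(c,P)
E
```

```text
pics
{'clock': 0.0, 'joints': array([ 1.22941934e+00,  3.00453873e-01,  1.52157665e+00,  1.47783669e-05,
        1.32070247e+00, -6.66012846e-02]), 'qd': array([-0.00106203, -0.00018472, -0.00055312,  0.00035507, -0.00082204,
        0.0009294 ]), 'effort': array([ 1.75402347e-04, -5.31805980e+01, -3.52741742e+01,  7.08656665e-02,
        2.43156654e-02, -8.48832906e-05]), 'eef_pos': array([149.14412848, 529.12051082, 204.89765613]), 'eef_rot': array([ 3.06243929,  1.56965589, -1.92472906]), 'wrist_force': array([-0.86009838, -0.30877282, -0.43771856]), 'moment': array([ 0.01370893, -0.04794638, -0.0338012 ]), 'finger_gap': 94.19552577447341}
scene {'fx': 446.5809537354441, 'fy': 446.5809537354441, 'cx': 277.93788450438404, 'cy': 206.91433881767594, 'T': array([[ 8.81012009e-01, -3.26331009e-01,  3.42528702e-01,
         1.08576379e+02],
       [-4.72600454e-01, -5.74011537e-01,  6.68699907e-01,
        -7.33126095e+02],
       [-2.16020881e-02, -7.51011869e-01, -6.59935241e-01,
         8.54776912e+02],
       [ 0.00000000e+00,  0.00000000e+00,  0.00000000e+00,
         1.00000000e+
[... 219 characters left out ...]
9382829e-02,  4.77073358e-01, -8.76386418e-01,
         1.12548922e+03],
       [ 1.96318321e-02, -8.77507584e-01, -4.79160757e-01,
         6.99296114e+02],
       [ 0.00000000e+00,  0.00000000e+00,  0.00000000e+00,
         1.00000000e+00]])}
wrist {'fx': 377.2217165666251, 'fy': 377.2217165666251, 'cx': 282.04959873258576, 'cy': 209.96666068118674, 'T': array([[ 2.71506211e-01,  9.34638210e-01,  2.29642751e-01,
         8.25708112e+01],
       [ 9.62434683e-01, -2.63176609e-01, -6.67649164e-02,
         5.48370441e+02],
       [-1.96444149e-03,  2.39143237e-01, -9.70982313e-01,
         3.84318293e+02],
       [ 0.00000000e+00,  0.00000000e+00,  0.00000000e+00,
         1.00000000e+00]])}
```

View pics/scene0.png

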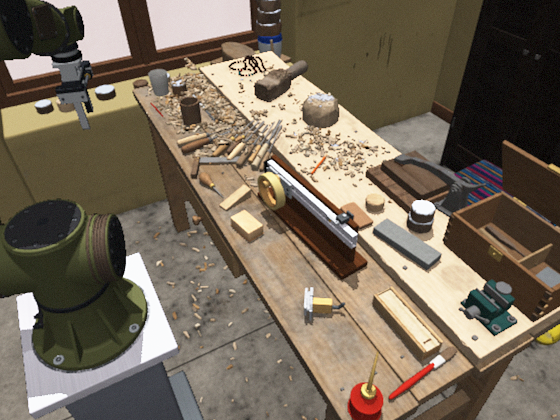

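View pics/side0.png

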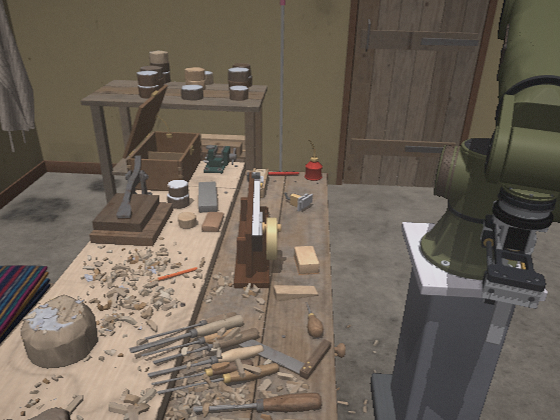

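View pics/wrist0.png

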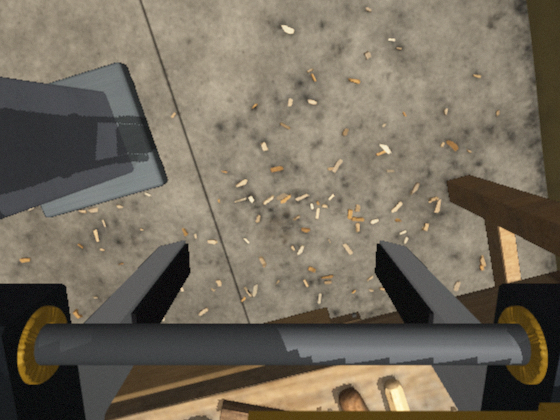

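```bash
python3 - <<'E'
from cell import *
import numpy as np
for c in ["scene","side"]:
  T=camera_params(c)["T"]
  for n in ["hook","hook_block","hook_tongue","hook_notch","tool_rail","mouth","index_arm","roll_holder","sanding_block","awl","wedge_loose"]:
    try:
      for r in place_of(c,n)[:2]:
        print(c,n,round(r["conf"],2),(T@np.r_[r["at"],1])[:3].round(1))
    except Exception as e: print(c,n,e)
print(read_state()["clock"])
E
```

```text
scene hook 0.89 [ 447.3 -216.6    2.8]
scene hook_block 0.77 [ 471.8 -229.2   36.3]
scene hook_tongue 0.81 [ 439.4 -208.3   31. ]
scene hook_notch 0.86 [ 447.4 -217.9   47.6]
scene mouth 0.86 [ 581.4 -175.8   83.4]
scene mouth 0.21 [ 447.  -216.4   46.5]
scene index_arm it knows: awl, hook, hook_block, hook_notch, hook_tongue, mouth, roll_holder, sanding_block, tool_rail, wedge_loose
scene roll_holder 0.85 [553.5 117.6  88. ]
scene roll_holder 0.57 [592.5   6.5   2.2]
scene sanding_block 0.69 [435.1  96.2  -2.2]
scene sanding_block 0.6 [ 469.6 -231.1   35.4]
scene awl 0.63 [411.  308.3   1.5]
scene awl 0.45 [ 470.  -233.    37.5]
scene wedge_loose 0.82 [457.1 221.9   4.1]
side hook 0.71 [ 445.4 -214.2   -5.5]
side hook_block 0.71 [ 470.6 -230.5   33.1]
side hook_tongue 0.67 [ 437.3 -209.6   25.8]
side hook_notch 0.54 [ 449.5 -212.8   43.9]
side tool_rail 0.57 [592.7   8.3  -4.1]
side index_arm it knows: awl, hook, hook_block, hook_notch, hook_tongue, mouth, roll_holder, sanding_block, tool_rail, wedge_loose
side roll_holder 0.62 [552.1 116.7  86.2]
side sanding_block 0.8 [435.7  97.4  -4.6]
side sanding_block 0.65 [ 446.1 -212.5   -5.6]
side awl 0.56 [411.4 313.2  -1.6]
side wedge_loose 0.64 [453.7 221.7   0.8]
1.15
```

```bash
cat > h.py <<'E'
from cell import *
import numpy as np, cv2
from scipy.spatial.transform import Rotation as Ro
def RR(e): return Ro.from_euler("xyz",e).as_matrix()
def pose():
    s=read_state(); return s, np.array(s["eef_pos"]), RR(s["eef_rot"])
def Rdown(yawz):
    "tool x down, tool z horizontal at yawz"
    x=np.array([0,0,-1.]); z=np.array([np.cos(yawz),np.sin(yawz),0]); return np.c_[x,np.cross(z,x),z]
def delta(p,yawz):
    s,pp,R=pose(); v=R.T@(np.array(p)-pp)/1000; w=Ro.from_matrix(R.T@Rdown(yawz)).as_rotvec()
    print("turn",w.round(4),"shift m",v.round(4),"|",np.linalg.norm(w).round(3),np.linalg.norm(v).round(4),"t",s["clock"],"F",s["wrist_force"].round(1))
def at(c,n,k=1,T=None):
    T=camera_params(c)["T"] if T is None else T
    for r in place_of(c,n)[:k]: print(c,n,round(r["conf"],2),(T@np.r_[r["at"],1])[:3].round(1))
def cloud(c,T=None):
    P=camera_params(c); p,d=camera(c); v,u=np.mgrid[:420,:560]
    X=np.stack([(u-P["cx"])/P["fx"]*d,(v-P["cy"])/P["fy"]*d,d],-1)
    return p,d,X@P["T"][:3,:3].T+P["T"][:3,3]
E
python3 - <<'E'
from h import *
s,p,R=pose(); print(R.round(3)); print(s["joints"])
for c in ["scene","side"]:
    p,d,W=cloud(c)
    for n in ["hook","tool_rail"]:
        m=masks_of(c,n)[0]["region"]; m=cv2.erode(m.astype(np.uint8),np.ones((2,2)))>0
        np.savez(f"{c}_{n}.npz",W=W[m&(d>0)]); print(c,n,m.sum())
# rail: top points z ~133; lips front
    W_=np.load(f"{c}_tool_rail.npz")["W"]
    print(np.percentile(W_[:,2],[5,25,50,75,90,97,99.5]).round(1))
    H=np.load(f"{c}_hook.npz")["W"]; h=H[(H[:,2]>8)]
    print(H.min(0).round(),H.max(0).round())
    t=h[(h[:,2]>37)]
    print(len(t)); 
    if len(t)>5:
        c0=t[:,:2].mean(0); u,ss,vt=np.linalg.svd(t[:,:2]-c0); print(c0,vt[0],ss,np.degrees(np.arctan2(vt[0,1],vt[0,0])))
E
```

```text
[[-0.    -0.962  0.271]
 [-0.     0.271  0.962]
 [-1.     0.    -0.   ]]
[ 1.22937218e+00  2.99908317e-01  1.52100398e+00  3.87176797e-05
  1.32070390e+00 -6.66071425e-02]
scene hook 495
scene tool_rail 5608
[ 14.8  20.1  60.3 127.6 136.3 143.2 145. ]
[ 424. -261.   -1.] [ 507. -179.   48.]
114
[ 444.42828725 -220.01590381] [-0.60694718 -0.79474218] [149.39073598 115.46342144] -127.36908977967026
side hook 261
side tool_rail 3083
[ 14.8  17.8  75.  129.6 136.1 141.6 142.8]
[ 422. -287.   -2.] [ 506. -182.   44.]
46
[ 446.95794739 -202.29740689] [0.71959711 0.69439182] [101.98577873  35.54192883] 43.978773288267924
```

>>> play_rows(motion=[0.1,0,0,0,0,0,-0.4,0.1,0,0,0,0,0,-0.4,0.1,0,0,0,0,0,-0.4])

```text
clock: 1.75
eef_pos: [149.3, 529.3, 205.4]
eef_rot: [-1.926, 1.571, -0.939]
wrist_force: [-1.0, 0.6, 0.6]
finger_gap: 73.5
```

```bash
python3 - <<'E'
from h import *
delta([465,-228,170],1.0)
E
```

```text
turn [-0.0126 -0.      0.    ] shift m [ 0.0355 -0.6807 -0.4582] | 0.013 0.8213 t 1.75 F [-1.   0.6  0.6]
```

>>> play_rows(motion=[0,0,0,0.002,-0.04,-0.027,-0.4,0,0,0,0.002,-0.04,-0.027,-0.4,0,0,0,0.002,-0.04,-0.027,-0.4,0,0,0,0.002,-0.04,-0.027,-0.4,0,0,0,0.002,-0.04,-0.027,-0.4,0,0,0,0.002,-0.04,-0.027,-0.4,0,0,0,0.002,-0.04,-0.027,-0.4,0,0,0,0.002,-0.04,-0.027,-0.4,0,0,0,0.002,-0.04,-0.027,-0.4,0,0,0,0.002,-0.04,-0.027,-0.4,0,0,0,0.002,-0.04,-0.027,-0.4,0,0,0,0.002,-0.04,-0.027,-0.4,0,0,0,0.002,-0.04,-0.027,-0.4,0,0,0,0.002,-0.04,-0.027,-0.4,0,0,0,0.002,-0.04,-0.027,-0.4,0,0,0,0.002,-0.04,-0.027,-0.4,0,0,0,0.002,-0.04,-0.027,-0.4])

```text
clock: 3.45
eef_pos: [467.9, -253.6, 172.9]
eef_rot: [-0.959, 1.559, 0.03]
wrist_force: [0.6, 0.6, 0.3]
finger_gap: 65.4
```

```bash
python3 - <<'E'
from h import *
delta([465,-228,170],1.0)
T=camera_params("wrist")["T"]
p,d,W=cloud("wrist"); cv2.imwrite("pics/w1.png",p)
for n in ["hook","hook_block","hook_tongue","hook_notch"]: at("wrist",n,1,T)
m=masks_of("wrist","hook")[0]["region"]; np.savez("w1.npz",m=m,W=W,d=d,p=p)
H=W[m&(d>0)]; print(len(H),H.min(0),H.max(0))
top=H[(H[:,2]>38)]; 
(cx,cy),(w,h),a=cv2.minAreaRect(top[:,:2].astype(np.float32)); print(cx,cy,w,h,a)
b=H[(H[:,2]>31.5)&(H[:,2]<38)]; print(cv2.minAreaRect(b[:,:2].astype(np.float32)))
print(np.histogram(H[:,2],bins=np.arange(-4,52,2)))
E
```

```text
turn [-0.0111  0.0065  0.0094] shift m [0.0029 0.0165 0.0198] | 0.016 0.0259 t 3.45 F [0.6 0.6 0.3]
wrist hook 0.6 [ 446.3 -218.    -0.8]
wrist hook_block 0.64 [ 471.8 -230.    33.8]
wrist hook_tongue 0.81 [ 435.2 -207.9   26.2]
wrist hook_notch 0.64 [ 446.3 -213.8   46.9]
3075 [ 421.11839377 -258.88020048   -1.72800037] [ 511.9051424  -181.76633855   45.82997134]
443.87762451171875 -212.1361541748047 56.13079833984375 17.790298461914062 56.62205123901367
((472.7754821777344, -232.38006591796875), (58.057098388671875, 88.92141723632812), 56.49098205566406)
(array([  0,  47,  19,   0,   5,  10,   6,  11,  10,  12,  59,  65,  47,
        18,  19,  23,  32,  60, 607, 752, 226,  41, 242, 611, 153,   0,
         0]), array([-4, -2,  0,  2,  4,  6,  8, 10, 12, 14, 16, 18, 20, 22, 24, 26, 28,
       30, 32, 34, 36, 38, 40, 42, 44, 46, 48, 50]))
```

View pics/w1.png

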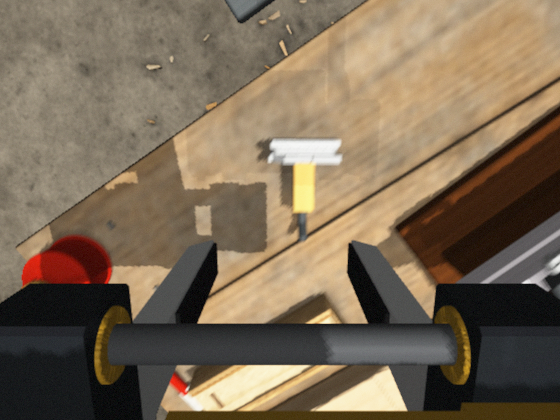

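```bash
python3 - <<'E'
from h import *
z=np.load("w1.npz"); m,W,d,p=[z[k] for k in "mWdp"]
hsv=cv2.cvtColor(p,cv2.COLOR_BGR2HSV)
y=(hsv[...,0]>15)&(hsv[...,0]<40)&(hsv[...,1]>110)&(W[...,2]>31)&(W[...,2]<38)&(cv2.dilate(m.astype(np.uint8),np.ones((5,5)))>0)
b=W[y]; print(len(b),cv2.minAreaRect(b[:,:2].astype(np.float32)))
c=b[:,:2].mean(0);vt=np.linalg.svd(b[:,:2]-c)[2];print(c,np.degrees(np.arctan2(vt[0,1],vt[0,0])))
t=W[m&(W[...,2]>39.5)];print(cv2.minAreaRect(t[:,:2].astype(np.float32)));c=t[:,:2].mean(0);vt=np.linalg.svd(t[:,:2]-c)[2];print(c,np.degrees(np.arctan2(vt[0,1],vt[0,0])))
E
```

```text
488 ((471.0508728027344, -231.53578186035156), (16.842771530151367, 38.85733413696289), 56.32231521606445)
[ 465.59590493 -227.8670158 ] -31.0726338253352
((442.3083190917969, -211.9893035888672), (60.38926696777344, 33.64036560058594), 34.842735290527344)
[ 443.43134868 -210.90978183] 49.52291594607357
```

```bash
python3 - <<'E'
from h import *
delta([471,-231.3,6],0.986)
E
```

```text
turn [0.0039 0.0067 0.0089] shift m [0.1671 0.0089 0.017 ] | 0.012 0.1682 t 3.75 F [-0.1  1.4 -0.1]
```

>>> play_rows(motion=[0.004,0.0067,0.009,0,0.0089,0.017,-0.3,0,0,0,0.04,0,0,-0.3,0,0,0,0.04,0,0,-0.3,0,0,0,0.04,0,0,-0.3,0,0,0,0,0,0,-0.3])

```text
clock: 4.25
eef_pos: [470.4, -225.6, 54.7]
eef_rot: [-1.519, 1.562, -0.526]
wrist_force: [0.3, 0.3, 1.2]
finger_gap: 61.1
```

```bash
python3 - <<'E'
from h import *
delta([471,-231.3,6],0.986)
T=camera_params("wrist")["T"]
p,d,W=cloud("wrist"); cv2.imwrite("pics/w2.png",p)
for n in ["hook","hook_block","hook_tongue","hook_notch"]: at("wrist",n,1,T)
E
```

```text
turn [0.0069 0.0005 0.0086] shift m [ 0.0488 -0.0032 -0.0045] | 0.011 0.0491 t 4.25 F [0.3 0.3 1.2]
wrist hook 0.91 [ 447.3 -217.1   -2.9]
wrist hook_block 0.79 [ 472.3 -228.8   32.4]
wrist hook_tongue 0.82 [ 434.7 -209.8   24.3]
wrist hook_notch 0.95 [ 450.3 -217.1   48.5]
```

View pics/w2.png

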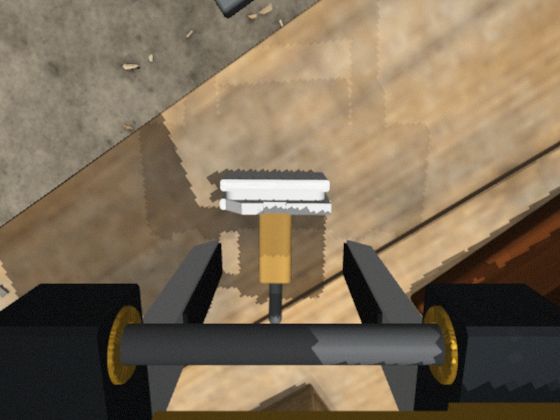

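>>> play_rows(motion=[0.007,0.0005,0.0086,0.01,-0.0032,-0.0045,-0.3,0,0,0,0.01,0,0,-0.4,0,0,0,0,0,0,-0.4])

```text
clock: 4.8
eef_pos: [475.3, -235.3, 42.1]
eef_rot: [-1.509, 1.556, -0.525]
wrist_force: [0.1, -1.0, -0.5]
finger_gap: 65.5
```

```bash
python3 - <<'E'
from h import *
delta([471,-231.3,6],0.986)
E
```

```text
turn [-0.0022  0.0009  0.0144] shift m [0.036  0.0063 0.0009] | 0.015 0.0365 t 4.8 F [ 0.1 -1.  -0.5]
```

>>> play_rows(motion=[0,0,0.0144,0,0.0063,0.0009,-0.4,0,0,0,0,0,0,-0.4])

```text
clock: 5.0
eef_pos: [470.0, -230.8, 41.7]
eef_rot: [1.143, 1.569, 2.127]
wrist_force: [0.0, -0.7, 0.8]
finger_gap: 65.9
```

```bash
python3 - <<'E'
from h import *
delta([471,-231.3,6],0.986);print(read_state()["qd"].round(4))
E
```

```text
turn [-0.0025  0.0008 -0.0019] shift m [ 0.0357 -0.0011  0.0001] | 0.003 0.0357 t 5.0 F [ 0.  -0.7  0.8]
[-0.005  -0.0001 -0.0128 -0.0014 -0.0108 -0.0013]
```

>>> play_rows(motion=[-0.0025,0,0,0.012,-0.0008,0,-0.4,0,0,0,0.012,0,0,-0.4,0,0,0,0.008,0,0,-0.4,0,0,0,0,0,0,-0.4])

```text
clock: 5.4
eef_pos: [470.5, -230.9, 6.7]
eef_rot: [1.219, 1.568, 2.206]
wrist_force: [0.8, 0.4, 0.2]
finger_gap: 65.6
```

```bash
python3 - <<'E'
from h import *
delta([471,-231.3,6],0.986);delta([471,-231.3,6],0.986)
E
```

```text
turn [ 0.0005  0.0008 -0.0023] shift m [ 0.0007 -0.0006 -0.    ] | 0.002 0.0009 t 5.4 F [0.8 0.4 0.2]
turn [ 0.0005  0.0008 -0.0023] shift m [ 0.0007 -0.0006 -0.    ] | 0.002 0.0009 t 5.4 F [0.8 0.4 0.2]
```

>>> play_rows(motion=[0,0,-0.0023,0,0,0,0.3,0,0,0,0,0,0,0.6,0,0,0,0,0,0,1,0,0,0,0,0,0,1,0,0,0,0,0,0,1,0,0,0,0,0,0,1,0,0,0,0,0,0,1], newtons=30)

```text
clock: 6.1
eef_pos: [470.9, -231.2, 7.3]
eef_rot: [-0.987, 1.569, -0.0]
wrist_force: [-0.6, 0.0, -1.1]
finger_gap: 17.9
```

```bash
python3 - <<'E'
from h import *
delta([471,-231.3,6],0.986)
s=read_state();print(s["finger_gap"],s["moment"])
T=camera_params("wrist")["T"]
p,d,W=cloud("wrist"); cv2.imwrite("pics/w3.png",p)
for n in ["hook","hook_tongue","hook_notch"]: at("wrist",n,1,T)
E
```

```text
turn [0.0005 0.0009 0.0014] shift m [ 0.0013 -0.0001 -0.0001] | 0.002 0.0013 t 6.1 F [-0.6  0.  -1.1]
17.919881181559436 [-0.091656   -0.10286315  0.01383026]
wrist hook 0.87 [ 447.  -218.4   -2. ]
wrist hook_tongue 0.8 [ 432.6 -208.4   26.4]
wrist hook_notch 0.67 [ 448.5 -214.2   45.5]
```

View pics/w3.png

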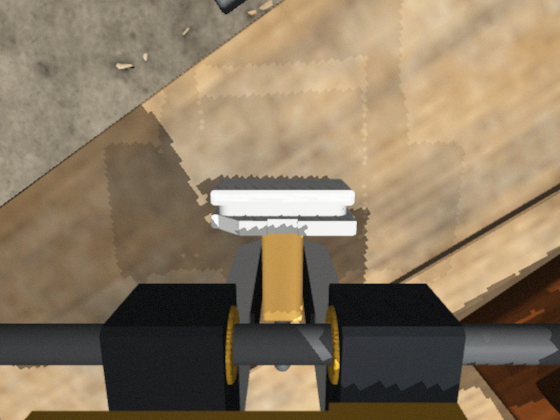

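>>> play_rows(motion=[0,0,0,-0.01,0,0,1,0,0,0,-0.03,0,0,1,0,0,0,-0.04,0,0,1,0,0,0,-0.03,0,0,1,0,0,0,-0.01,0,0,1,0,0,0,0,0,0,1])

```text
clock: 6.9
eef_pos: [469.5, -230.5, 132.4]
eef_rot: [1.234, 1.569, 2.22]
wrist_force: [-0.2, -0.6, -3.4]
finger_gap: 17.8
```

```bash
python3 - <<'E'
from h import *
for c in ["scene","side"]:
    W=np.load(f"{c}_tool_rail.npz")["W"]; print(c,len(W))
    yaw=0.095
    for lo,hi in [(95,108),(124,132)]:
        s=W[(W[:,2]>lo)&(W[:,2]<hi)&(W[:,1]>-170)&(W[:,1]<30)]
        if len(s)<30: continue
        A=np.c_[s[:,1],np.ones(len(s))]
        x=s[:,0]; k=np.ones(len(s),bool)
        for i in range(10):
            q=np.linalg.lstsq(A[k],x[k],rcond=None)[0]; r=x-A@q; k=abs(r)<max(2,1.5*np.median(abs(r[k])))
        print(lo,len(s),k.sum(),q,r[k].std(),"x at y=-176:",q@[-176,1])
    t=W[(W[:,2]>131)&(W[:,2]<136)]; print("top",len(t),np.median(t[:,2]))
    b=W[(W[:,2]>138)]; 
    if len(b): print("board top",np.median(b[:,2]),cv2.minAreaRect(b[:,:2].astype(np.float32)))
p,d,W=cloud("scene")
m=(W[...,0]>430)&(W[...,0]<720)&(W[...,1]>-480)&(W[...,1]<-200)&(d>0)&(W[...,2]>60)&(W[...,2]<400)
s=W[m]; print(len(s),s.min(0),s.max(0))
cv2.imwrite("pics/s2.png",p)
for n in ["mouth","roll_holder","tool_rail"]: at("scene",n)
at("scene","hook");delta([471,-231.3,127],0.986)
E
```

```text
scene 5596
95 301 191 [-9.65121574e-02  5.64031558e+02] 0.8288998851899538 x at y=-176: 581.0176978188413
124 119 97 [-9.54820759e-02  5.63925039e+02] 0.8180530768882661 x at y=-176: 580.7298841375368
top 631 133.9802602100499
board top 142.57086799268586 ((554.9470825195312, 8.1190185546875), (72.25397491455078, 341.66900634765625), 5.940821647644043)
side 3074
124 57 19 [-5.26253919e-02  5.76158607e+02] 1.105552372631106 x at y=-176: 585.4206760387349
top 398 132.51756451417737
board top 141.0850712065926 ((582.5151977539062, 46.79798126220703), (14.963908195495605, 300.7663269042969), 5.511079788208008)
3039 [ 430.00185159 -470.22509636   60.39154371] [ 719.9862063  -200.37208598  399.86025574]
scene mouth 0.6 [ 582.3 -174.5   83. ]
scene roll_holder 0.68 [551.1 120.3  84.8]
scene tool_rail 0.76 [592.4   8.6   0.7]
scene hook 0.66 [ 445.6 -216.6  127. ]
turn [ 0.0003  0.0004 -0.0066] shift m [ 0.0028 -0.0027  0.0003] | 0.007 0.0039 t 7.15 F [-0.1 -0.1 -2. ]
```

View pics/s2.png

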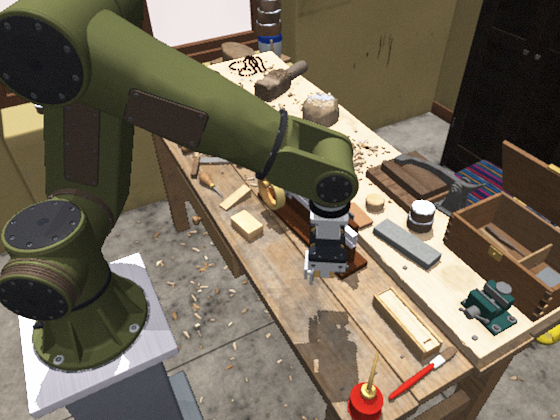

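>>> play_rows(motion=[0.14,0,0,0,0,0,1,0.145,0,0,0,0,0,1,0.145,0,0,0,0,0,1,0.145,0,0,0,0,0,1,0.145,0,0,0,0,0,1,0.145,0,0,0,0,0,1,0.145,0,0,0,0,0,1,0.145,0,0,0,0,0,1,0.145,0,0,0,0,0,1,0.145,0,0,0,0,0,1,0.145,0,0,0,0,0,1,0.145,0,0,0,0,0,1,0.145,0,0,0,0,0,1,0.145,0,0,0,0,0,1,0.145,0,0,0,0,0,1,0.145,0,0,0,0,0,1,0.145,0,0,0,0,0,1,0,0,0,0,0,0,1])

```text
clock: 8.95
eef_pos: [461.2, -226.0, 108.2]
eef_rot: [-2.118, 1.528, 2.607]
wrist_force: [-0.8, -0.1, -2.4]
finger_gap: 17.9
```

```bash
python3 - <<'E'
from h import *
delta([529,-255,112],-1.475); print(read_state()["joints"])
E
```

```text
turn [-0.0828 -0.0236  0.0353] shift m [-0.0069  0.0672  0.0297] | 0.093 0.0738 t 8.95 F [-0.8 -0.1 -2.4]
[-5.27120459e-01  3.48280209e-01  1.69841327e+00  3.48071483e-04
  1.13738166e+00  1.03057712e+00]
```

>>> play_rows(motion=[-0.04,-0.012,0.0175,-0.005,0.033,0.015,1,-0.04,-0.012,0.0175,-0.005,0.033,0.015,1,0,0,0,0,0,0,1,0,0,0,0,0,0,1])

```text
clock: 9.35
eef_pos: [529.0, -253.8, 112.2]
eef_rot: [-2.095, 1.565, 2.731]
wrist_force: [-0.0, 0.6, -2.1]
finger_gap: 17.8
```

```bash
python3 - <<'E'
from h import *
delta([529,-255,92.3],-1.475)
T=camera_params("wrist")["T"]
p,d,W=cloud("wrist"); cv2.imwrite("pics/w4.png",p); np.savez("w4.npz",p=p,d=d,W=W)
for n in ["hook","hook_tongue","hook_notch","mouth"]: at("wrist",n,1,T)
E
```

```text
turn [ 0.0176 -0.0026  0.0047] shift m [0.0199 0.     0.0012] | 0.018 0.0199 t 9.35 F [-0.   0.6 -2.1]
wrist hook 0.86 [ 556.8 -251.7  104.1]
wrist hook_tongue 0.58 [ 570.5 -251.9  132.7]
wrist hook_notch 0.8 [ 553.1 -248.3  151.3]
wrist mouth 0.58 [ 577.7 -175.1   81.6]
```

View pics/w4.png

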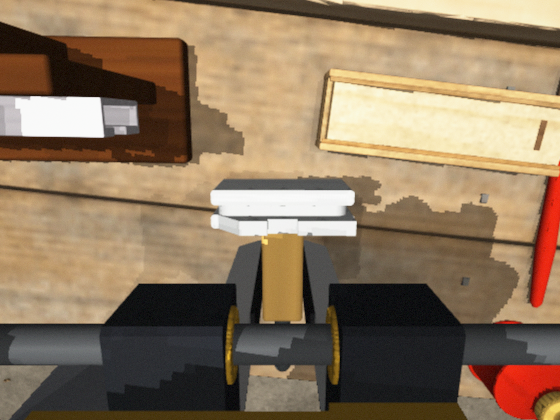

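```bash
python3 - <<'E'
from h import *
z=np.load("w4.npz");p,d,W=[z[k] for k in "pdW"]
im=cv2.resize(p[60:260,80:380],None,fx=2.6,fy=2.6,interpolation=cv2.INTER_NEAREST); cv2.imwrite("pics/w4z.png",im)
y0=.096; ex=np.array([np.cos(y0),np.sin(y0),0]); ey=np.array([-np.sin(y0),np.cos(y0),0])
X=W@ex; Y=W@ey
print("tcp rail coords",np.array([529.0,-253.8,112.2])@ex,np.array([529.0,-253.8,112.2])@ey)
for u in [40,70,95,108,120,130]:
    print("col",u,[(v,round(float(X[v,u]),1),round(float(Y[v,u]),1),round(float(W[v,u,2]),1)) for v in range(90,146,4)])
for u in [230,250,270,282,300,340]:
    print("col",u,[(v,round(float(X[v,u]),1),round(float(Y[v,u]),1),round(float(W[v,u,2]),1)) for v in range(184,242,4)])
E
```

```text
tcp rail coords 502.23684661781215 -303.3374192205707
col 40 [(90, 579.3, -210.4, 142.0), (94, 577.9, -209.6, 141.0), (98, 576.8, -203.9, 132.1), (102, 575.2, -203.5, 131.8), (106, 573.6, -203.8, 132.7), (110, 572.0, -204.0, 133.3), (114, 570.5, -203.3, 132.6), (118, 568.9, -203.1, 132.7), (122, 567.3, -203.2, 133.2), (126, 565.7, -202.9, 132.9), (130, 564.1, -202.3, 132.4), (134, 562.5, -202.8, 133.5), (138, 553.0, -128.6, 16.5), (142, 550.3, -129.4, 18.3)]
col 70 [(90, 580.3, -214.4, 128.3), (94, 578.7, -213.9, 127.9), (98, 576.9, -216.9, 133.6), (102, 575.4, -216.2, 132.7), (106, 573.8, -215.9, 132.4), (110, 572.3, -215.4, 131.9), (114, 570.7, -216.0, 133.4), (118, 569.1, -215.2, 132.2), (122, 567.5, -215.8, 133.8), (126, 565.9, -215.3, 133.1), (130, 564.2, -214.2, 131.6), (134, 562.6, -214.3, 132.0), (138, 553.5, -151.8, 19.5), (142, 550.6, -150.2, 17.3)]
col 95 [(90, 581.6, -215.0, 108.0), (94, 579.8, -214.8, 108.0), (98, 577.1, -226.7, 133.2), (102, 575.6, -225.8, 131.7), (106, 574.0, -226.7, 134.0), (110, 572.4, -226.3, 133.4), (114, 570.9, -225.8, 132.7), (118, 569.3, -226.2,
[... 3340 characters left out ...]
08, 534.9, -310.0, 140.9), (212, 533.2, -310.1, 140.8), (216, 532.0, -310.0, 142.8), (220, 532.1, -309.7, 149.0), (224, 530.4, -309.8, 148.8), (228, 528.8, -309.8, 149.1), (232, 527.1, -309.9, 148.8), (236, 522.0, -310.5, 138.2), (240, 520.5, -310.5, 139.0)]
col 340 [(184, 544.1, -326.9, 134.6), (188, 544.2, -325.4, 144.3), (192, 543.0, -325.1, 146.6), (196, 541.4, -325.2, 146.5), (200, 539.9, -325.3, 146.9), (204, 538.2, -325.4, 146.8), (208, 535.2, -326.4, 140.8), (212, 533.3, -326.7, 139.9), (216, 532.2, -326.4, 142.4), (220, 532.5, -325.3, 149.7), (224, 530.7, -325.5, 148.8), (228, 529.2, -325.5, 149.3), (232, 527.2, -325.8, 148.2), (236, 477.5, -350.5, -1.0), (240, 474.3, -350.6, -0.3)]
```

View pics/w4z.png

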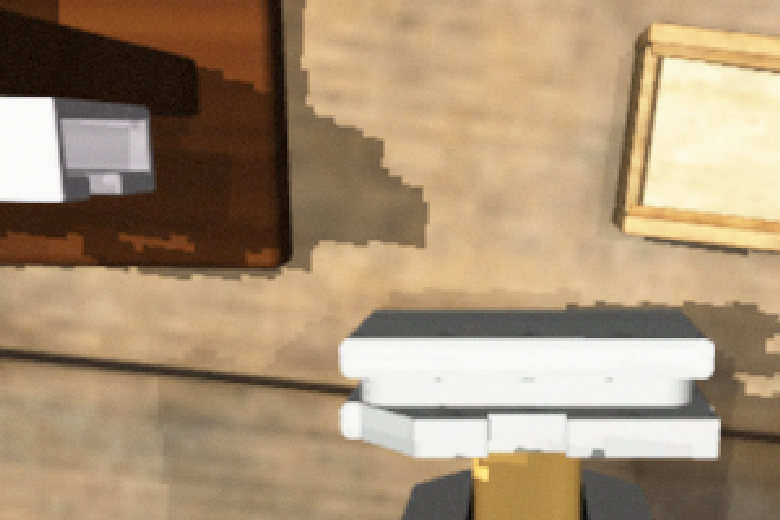

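```bash
cat >> h.py <<'E'
y0=.096; ex=np.array([np.cos(y0),np.sin(y0),0]); ey=np.array([-np.sin(y0),np.cos(y0),0])
def rl(X,Y,Z,yaw=y0):
    delta(X*ex+Y*ey+np.array([0,0,Z]),yaw-np.pi/2)
    s,p,R=pose(); print("now XYZ",(p@ex).round(2),(p@ey).round(2),p[2].round(2),"hook in mouth: x",(p@ex+29.3-561).round(2),"y",(p@ey+228.6).round(2),"z",(p[2]-92.4).round(2),"F rail",(s["wrist_force"]@ex).round(1),(s["wrist_force"]@ey).round(1),s["wrist_force"][2].round(1))
E
python3 - <<'E'
from h import *
rl(531.7,-275,92.4)
E
```

```text
turn [ 0.0143 -0.0017  0.0033] shift m [ 0.0209  0.0301 -0.028 ] | 0.015 0.0461 t 9.6 F [-0.3 -0.6 -3.3]
now XYZ 502.07 -303.42 113.31 hook in mouth: x -29.63 y -74.82 z 20.91 F rail -0.3 -0.6 -3.3
```

>>> play_rows(motion=[0.0143,-0.0017,0.0033,0.0105,0,0,1,0,0,0,0.0105,0.01,-0.01,1,0,0,0,0,0.01,-0.01,1,0,0,0,0,0.01,-0.008,1,0,0,0,0,0,0,1,0,0,0,0,0,0,1])

```text
clock: 10.2
eef_pos: [558.1, -219.1, 90.2]
eef_rot: [-2.262, 1.57, 2.547]
wrist_force: [0.0, 0.9, -1.5]
finger_gap: 17.8
```

```bash
python3 - <<'E'
from h import *
rl(531.7,-275,92.4)
E
```

```text
turn [ 0.0005 -0.0002  0.0003] shift m [-0.0022 -0.0029  0.0035] | 0.001 0.005 t 10.2 F [ 0.   0.9 -1.5]
now XYZ 534.56 -271.54 90.16 hook in mouth: x 2.86 y -42.94 z -2.24 F rail 0.1 0.8 -1.5
```

>>> play_rows(motion=[0,0,0,-0.0022,-0.0029,0.0035,1,0,0,0,0,0,0,1])

```text
clock: 10.4
eef_pos: [555.4, -223.2, 92.8]
eef_rot: [-0.282, 1.571, -1.756]
wrist_force: [-0.1, -0.8, -2.2]
finger_gap: 18.2
```

```bash
python3 - <<'E'
from h import *
rl(531.7,-272,92.4)
p,d,W=cloud("wrist"); cv2.imwrite("pics/w5.png",cv2.resize(p[60:260,80:380],None,fx=2.6,fy=2.6,interpolation=cv2.INTER_NEAREST))
rl(531.7,-272,92.4)
X=W@ex;Y=W@ey
for u in list(range(100,216,14)):
    g=[(v,round(float(X[v,u]),1),round(float(Y[v,u]),1),round(float(W[v,u,2]),1)) for v in range(120,250) if W[v,u,2]>88]
    print(u,"first",g[:1],"last above120",[q for q in g if q[3]>120][-2:], "last", g[-1:])
for u in [230,250,300,340]:
    col=[(v,round(float(X[v,u]),1),round(float(W[v,u,2]),1)) for v in range(180,242,3)]; print(u,col)
E
```

```text
turn [0.0009 0.0001 0.    ] shift m [ 0.0004  0.0002 -0.0035] | 0.001 0.0035 t 10.4 F [-0.1 -0.8 -2.2]
now XYZ 531.47 -275.46 92.83 hook in mouth: x -0.23 y -46.86 z 0.43 F rail -0.2 -0.8 -2.2
turn [ 0.0008 -0.0001  0.0001] shift m [ 0.0003  0.0002 -0.0033] | 0.001 0.0033 t 10.45 F [ 0.8  0.3 -2.5]
now XYZ 531.53 -275.29 92.69 hook in mouth: x -0.17 y -46.69 z 0.29 F rail 0.8 0.2 -2.5
100 first [(133, 592.8, -189.2, 90.2)] last above120 [(219, 562.4, -205.9, 133.4), (220, 561.9, -205.6, 132.8)] last [(220, 561.9, -205.6, 132.8)]
114 first [(133, 592.8, -195.5, 89.5)] last above120 [(219, 562.4, -211.2, 133.3), (220, 561.6, -210.5, 131.8)] last [(220, 561.6, -210.5, 131.8)]
128 first [(133, 592.8, -202.1, 89.4)] last above120 [(219, 562.1, -216.1, 132.3), (220, 561.8, -216.2, 132.5)] last [(220, 561.8, -216.2, 132.5)]
142 first [(133, 592.8, -209.1, 90.2)] last above120 [(219, 562.1, -221.4, 132.1), (220, 561.7, -221.4, 132.2)] last [(220, 561.7, -221.4, 132.2)]
156 first [(134, 592.3, -214.9, 88.0)] last above120 [(219, 562.2, -227.0, 132.7), (220, 561.8, -226.8, 132.4)] last [(220, 
[... 1493 characters left out ...]
.6), (207, 564.3, 121.6), (210, 563.2, 122.2), (213, 561.9, 121.9), (216, 560.7, 122.3), (219, 560.8, 127.3), (222, 559.9, 128.7), (225, 558.9, 129.3), (228, 558.0, 130.4), (231, 556.3, 129.0), (234, 555.3, 129.7), (237, 550.8, 119.7), (240, 549.3, 119.2)]
340 [(180, 572.9, 105.4), (183, 573.4, 116.2), (186, 573.0, 121.2), (189, 572.9, 127.0), (192, 571.9, 128.2), (195, 570.9, 129.1), (198, 569.5, 128.1), (201, 568.3, 128.2), (204, 567.0, 127.8), (207, 564.1, 120.4), (210, 562.8, 120.6), (213, 561.6, 120.8), (216, 560.9, 123.0), (219, 561.1, 128.5), (222, 560.4, 130.2), (225, 558.9, 129.3), (228, 557.7, 129.4), (231, 556.8, 130.4), (234, 555.3, 129.7), (237, 512.0, -0.7), (240, 509.8, -0.1)]
```

View pics/w5.png

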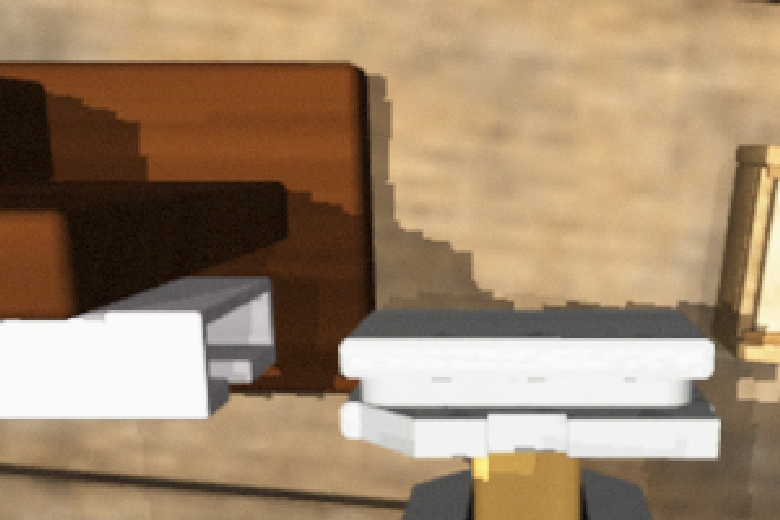

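>>> play_rows(motion=[0.0008,0,0,0.0003,0,-0.003,1,0,0,0,0,0,-0.003,1,0,0,0,0,0,-0.003,1,0,0,0,0,0,0,1])

```text
clock: 10.85
eef_pos: [554.1, -214.0, 92.6]
eef_rot: [1.022, 1.571, -0.455]
wrist_force: [0.1, -0.2, -1.3]
finger_gap: 17.5
```

```bash
python3 - <<'E'
from h import *
rl(531.4,-259,92.2)
E
```

```text
turn [-0.0015  0.0001 -0.0001] shift m [ 0.0004  0.0004 -0.0071] | 0.001 0.0071 t 10.85 F [ 0.1 -0.2 -1.3]
now XYZ 531.03 -266.12 92.63 hook in mouth: x -0.67 y -37.52 z 0.23 F rail 0.0 -0.2 -1.3
```

>>> play_rows(motion=[-0.001,0,0,0.0004,0.0004,-0.003,1,0,0,0,0,0,-0.003,1,0,0,0,0,0,-0.003,1,0,0,0,0,0,0,1])

```text
clock: 11.25
eef_pos: [553.6, -204.0, 92.2]
eef_rot: [1.329, 1.571, -0.146]
wrist_force: [-0.5, 0.2, -2.2]
finger_gap: 17.9
```

```bash
python3 - <<'E'
from h import *
rl(531.4,-250,92.2)
E
```

```text
turn [-0.0001  0.     -0.0002] shift m [ 0.     -0.0001 -0.0061] | 0.0 0.0061 t 11.25 F [-0.5  0.2 -2.2]
now XYZ 531.54 -256.13 92.2 hook in mouth: x -0.16 y -27.53 z -0.2 F rail -0.4 0.2 -2.2
```

>>> play_rows(motion=[0,0,0,0,0,-0.003,1,0,0,0,0,0,-0.003,1,0,0,0,0,0,-0.003,1])

```text
clock: 11.55
eef_pos: [552.7, -194.6, 92.2]
eef_rot: [1.19, 1.571, -0.285]
wrist_force: [1.1, 1.1, -2.5]
finger_gap: 17.8
```

```bash
python3 - <<'E'
from h import *
rl(531.4,-240,92.2)
p,d,W=cloud("wrist"); cv2.imwrite("pics/w6.png",cv2.resize(p[60:260,80:380],None,fx=2.6,fy=2.6,interpolation=cv2.INTER_NEAREST))
E
```

```text
turn [-0.0003  0.0001 -0.0002] shift m [-0.     -0.0001 -0.0066] | 0.0 0.0066 t 11.55 F [ 1.1  1.1 -2.5]
now XYZ 531.53 -246.65 92.2 hook in mouth: x -0.17 y -18.05 z -0.2 F rail 1.2 1.0 -2.5
```

View pics/w6.png

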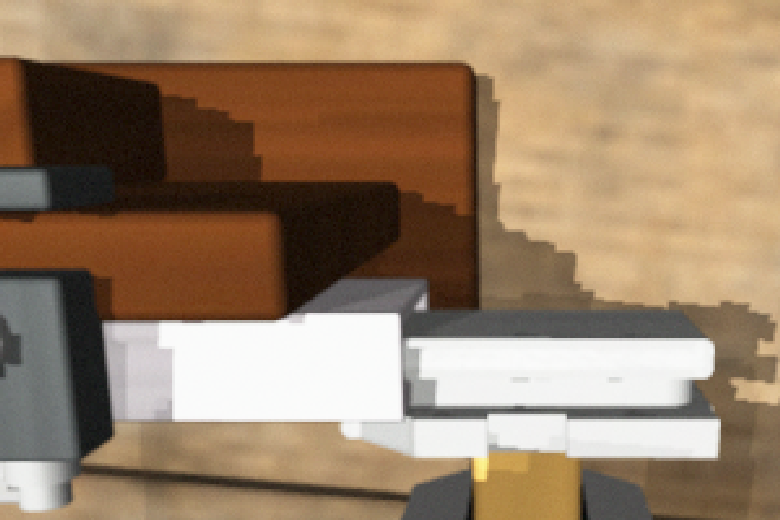

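>>> play_rows(motion=[0,0,0,0,0,-0.003,1,0,0,0,0,0,-0.004,1,0,0,0,0,0,-0.004,1,0,0,0,0,0,-0.004,1])

```text
clock: 12.0
eef_pos: [551.1, -178.2, 92.2]
eef_rot: [1.728, 1.571, 0.252]
wrist_force: [0.4, -0.8, -2.3]
finger_gap: 17.8
```

```bash
python3 - <<'E'
from h import *
rl(531.4,-220,92.2)
E
```

```text
turn [-0.0003 -0.     -0.0002] shift m [-0.     -0.0001 -0.0102] | 0.0 0.0102 t 12.0 F [ 0.4 -0.8 -2.3]
now XYZ 531.51 -230.21 92.19 hook in mouth: x -0.19 y -1.61 z -0.21 F rail 0.3 -0.8 -2.3
```

>>> play_rows(motion=[0,0,0,0,0,-0.004,1,0,0,0,0,0,-0.004,1,0,0,0,0,0,-0.004,1,0,0,0,0,0,-0.004,1,0,0,0,0,0,0,1])

```text
clock: 12.5
eef_pos: [549.5, -160.2, 92.3]
eef_rot: [1.74, 1.571, 0.265]
wrist_force: [1.3, -0.9, -3.0]
finger_gap: 17.5
```

```bash
python3 - <<'E'
from h import *
rl(531.4,-200,92.2)
p,d,W=cloud("wrist"); cv2.imwrite("pics/w7.png",p)
X=W@ex-592;Y=W@ey+228.6
for v in [235,240,245,250,255]:
    print(v,[(u,round(float(X[v,u]),1),round(float(Y[v,u]),1),round(float(W[v,u,2]),1)) for u in range(60,215,8)])
E
```

```text
turn [ 0.0003 -0.     -0.0002] shift m [ 0.0001 -0.0002 -0.0121] | 0.0 0.0121 t 12.5 F [ 1.3 -0.9 -3. ]
now XYZ 531.58 -212.09 92.28 hook in mouth: x -0.12 y 16.51 z -0.12 F rail 1.2 -1.0 -3.0
235 [(60, -77.8, 183.6, 0.2), (68, -78.1, 178.2, -0.8), (76, -78.1, 172.2, -0.8), (84, -78.1, 166.1, -0.7), (92, -78.4, 160.6, -1.7), (100, -79.2, 155.8, -4.2), (108, -33.1, 79.6, 141.4), (116, -33.0, 76.5, 141.9), (124, -33.1, 73.8, 141.5), (132, -32.9, 70.6, 142.2), (140, -33.1, 68.0, 141.6), (148, -33.0, 65.0, 141.7), (156, -30.1, 58.9, 151.1), (164, -29.7, 55.9, 152.2), (172, -29.7, 53.2, 152.2), (180, -30.0, 50.9, 151.1), (188, -29.7, 47.9, 152.2), (196, -30.1, 45.6, 150.8), (204, -29.7, 42.6, 152.1), (212, -29.9, 40.1, 151.6)]
240 [(60, -81.8, 184.2, 0.2), (68, -82.1, 178.9, -1.0), (76, -82.2, 172.9, -1.2), (84, -81.9, 166.3, -0.3), (92, -81.9, 160.2, -0.1), (100, -81.9, 154.2, -0.2), (108, -34.6, 79.2, 142.6), (116, -34.6, 76.3, 142.8), (124, -35.0, 73.9, 141.5), (132, -34.9, 70.9, 141.8), (140, -34.7, 67.9, 142.2), (148, -34.4, 64.7, 143.1), (156, -34.2, 61.6, 143.8), (164, -34.7, 59.2,
[... 1077 characters left out ...]
 141.8), (172, -38.3, 56.4, 143.0), (180, -38.7, 53.8, 141.9), (188, -38.0, 50.4, 143.7), (196, -38.2, 47.7, 143.1), (204, -89.9, 76.0, -0.3), (212, -90.2, 70.1, -1.1)]
255 [(60, -94.0, 186.3, -0.5), (68, -94.3, 180.7, -1.3), (76, -94.3, 174.6, -1.4), (84, -94.6, 168.9, -2.1), (92, -93.6, 161.2, 0.7), (100, -94.1, 155.8, -0.6), (108, -94.0, 149.6, -0.4), (116, -94.3, 143.9, -1.2), (124, -94.3, 137.7, -1.2), (132, -94.0, 131.3, -0.5), (140, -94.2, 125.4, -1.0), (148, 8.1, 16.9, 271.6), (156, -94.3, 113.2, -1.1), (164, -93.8, 106.6, 0.2), (172, -94.2, 100.8, -0.8), (180, -94.2, 94.7, -0.9), (188, -40.2, 50.7, 143.1), (196, -93.9, 82.3, -0.1), (204, -94.1, 76.3, -0.6), (212, -93.9, 70.1, -0.1)]
```

View pics/w7.png

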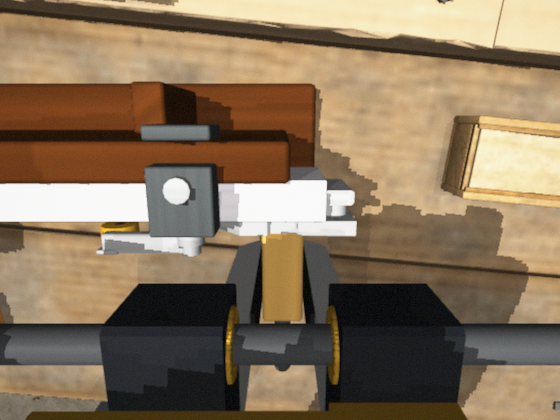

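>>> play_rows(motion=[0,0,0,0,0,-0.004,1,0,0,0,0,0,-0.004,1,0,0,0,0,0,-0.004,1,0,0,0,0,0,-0.004,1,0,0,0,0,0,-0.003,1])

```text
clock: 13.05
eef_pos: [547.5, -140.4, 92.3]
eef_rot: [1.301, 1.57, -0.174]
wrist_force: [0.3, 0.2, -1.8]
finger_gap: 17.8
```

```bash
python3 - <<'E'
from h import *
rl(531.4,-180,92.2)
E
```

```text
turn [-0.0005  0.0001 -0.0003] shift m [ 0.0001 -0.0001 -0.0123] | 0.001 0.0123 t 13.05 F [ 0.3  0.2 -1.8]
now XYZ 531.52 -192.25 92.26 hook in mouth: x -0.18 y 36.35 z -0.14 F rail 0.3 0.2 -1.8
```

>>> play_rows(motion=[0,0,0,0,0,-0.003,1,0,0,0,0,0,-0.003,1,0,0,0,0,0,-0.003,1,0,0,0,0,0,-0.003,1])

```text
clock: 13.45
eef_pos: [546.3, -127.3, 92.3]
eef_rot: [1.321, 1.57, -0.155]
wrist_force: [-0.3, 0.5, -1.7]
finger_gap: 17.9
```

```bash
python3 - <<'E'
from h import *
rl(531.4,-170,92.2)
p,d,W=cloud("wrist"); cv2.imwrite("pics/w8.png",p[100:300,20:380].repeat(2,0).repeat(2,1))
E
```

```text
turn [-0.0003  0.0001 -0.0004] shift m [ 0.0001 -0.0002 -0.0091] | 0.001 0.0091 t 13.45 F [-0.3  0.5 -1.7]
now XYZ 531.56 -179.08 92.3 hook in mouth: x -0.14 y 49.52 z -0.1 F rail -0.2 0.5 -1.7
```

View pics/w8.png

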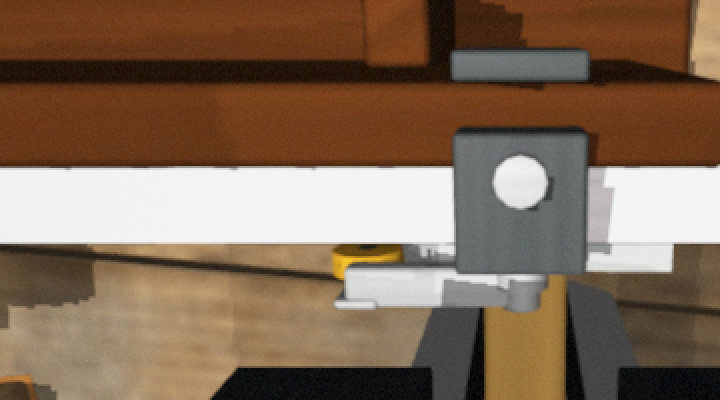

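>>> play_rows(motion=[0,0,0,0,0,-0.003,1,0,0,0,0,0,-0.003,1,0,0,0,0,0,-0.003,1])

```text
clock: 13.8
eef_pos: [545.2, -118.0, 92.0]
eef_rot: [-0.053, 1.57, -1.528]
wrist_force: [1.5, -3.1, -5.4]
finger_gap: 17.6
```

```bash
python3 - <<'E'
from h import *
rl(531.4,-160,92.2)
E
```

```text
turn [-0.0006  0.0008  0.    ] shift m [-0.0002  0.     -0.0097] | 0.001 0.0097 t 13.8 F [ 1.5 -3.1 -5.4]
now XYZ 531.38 -169.72 91.97 hook in mouth: x -0.32 y 58.88 z -0.43 F rail 1.2 -3.3 -5.4
```

>>> play_rows(motion=[0,0,0,-0.0003,0,-0.003,1,0,0,0,-0.0002,0,-0.003,1,0,0,0,-0.0001,0,-0.003,1])

```text
clock: 14.1
eef_pos: [544.1, -108.2, 91.9]
eef_rot: [-1.177, 1.57, -2.652]
wrist_force: [1.5, -0.9, -7.3]
finger_gap: 17.4
```

```bash
python3 - <<'E'
from h import *
rl(531.4,-155,92.2)
E
```

```text
turn [-0.0009  0.0003  0.0007] shift m [-0.0003  0.0002 -0.0048] | 0.001 0.0048 t 14.1 F [ 1.5 -0.9 -7.3]
now XYZ 531.2 -159.81 91.93 hook in mouth: x -0.5 y 68.79 z -0.47 F rail 1.4 -1.1 -7.3
```

```bash
python3 - <<'E'
from h import *
p,d,W=cloud("wrist"); cv2.imwrite("pics/w9.png",p[150:290,120:400].repeat(3,0)[:420].repeat(2,1).repeat(1,1) if 0 else cv2.resize(p[150:290,120:380],None,fx=3,fy=3,interpolation=0))
hsv=cv2.cvtColor(p,cv2.COLOR_BGR2HSV); m=(hsv[...,0]>15)&(hsv[...,0]<32)&(hsv[...,1]>150)&(W[...,2]>110)&(W[...,2]<160)
X=W@ex-592;Y=W@ey+228.6
m&=X>-42
print(m.sum(),np.percentile(Y[m],[2,25,50,75,98]),np.percentile(W[...,2][m],[2,50,98]))
rl(531.4,-155,92.2)
E
```

```text
722 [ 26.77801879  79.66276422  83.95805007  87.98005798 167.34021531] [111.69014931 137.96887052 142.71600227]
turn [-0.0005  0.0002  0.0008] shift m [-0.0003  0.0002 -0.0044] | 0.001 0.0044 t 14.15 F [ 2.3  1.3 -6.5]
now XYZ 531.2 -159.39 91.93 hook in mouth: x -0.5 y 69.21 z -0.47 F rail 2.4 1.1 -6.5
```

View pics/w9.png

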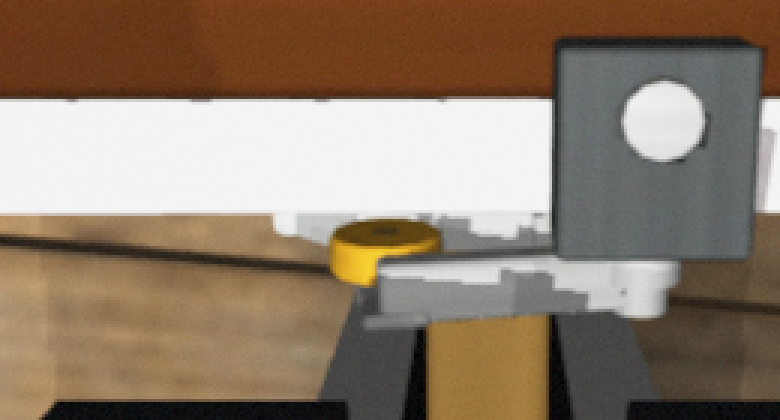

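>>> play_rows(motion=[0,0,0,-0.0002,0.0002,-0.003,1,0,0,0,-0.0001,0,-0.003,1,0,0,0,-0.0001,0,-0.003,1,0,0,0,0,0,-0.001,1])

```text
clock: 14.55
eef_pos: [542.8, -96.2, 92.0]
eef_rot: [-2.016, 1.569, 2.793]
wrist_force: [1.1, -0.1, -6.4]
finger_gap: 17.6
```

```bash
python3 - <<'E'
from h import *
rl(531.4,-228.6+84,92.2)
E
```

```text
turn [ 0.    -0.001  0.002] shift m [-0.0002  0.0003 -0.0031] | 0.002 0.0032 t 14.55 F [ 1.1 -0.1 -6.4]
now XYZ 531.1 -147.75 92.0 hook in mouth: x -0.6 y 80.85 z -0.4 F rail 1.0 -0.2 -6.4
```

>>> play_rows(motion=[0,0,0,-0.0001,0.0001,-0.001,1,0,0,0,0,0,-0.001,1,0,0,0,0,0,0,1])

```text
clock: 14.85
eef_pos: [542.7, -94.5, 92.3]
eef_rot: [-1.599, 1.569, -3.074]
wrist_force: [1.1, -1.9, -6.5]
finger_gap: 17.9
```

```bash
python3 - <<'E'
from h import *
rl(531.4,-228.6+84,92.2)
p,d,W=cloud("wrist"); cv2.imwrite("pics/w10.png",cv2.resize(p[150:290,120:380],None,fx=3,fy=3,interpolation=0))
hsv=cv2.cvtColor(p,cv2.COLOR_BGR2HSV); m=(hsv[...,0]>15)&(hsv[...,0]<32)&(hsv[...,1]>150)&(W[...,2]>120)&(W[...,2]<160)
X=W@ex-592;Y=W@ey+228.6
m&=X>-41
print(m.sum(),np.percentile(Y[m],[2,25,50,75,98]),np.percentile(W[...,2][m],[2,50,98]))
E
```

```text
turn [-0.0002 -0.0001  0.002 ] shift m [ 0.0001  0.0003 -0.0014] | 0.002 0.0015 t 14.85 F [ 1.1 -1.9 -6.5]
now XYZ 531.12 -146.04 92.28 hook in mouth: x -0.58 y 82.56 z -0.12 F rail 0.9 -2.0 -6.5
645 [ 26.35113804  79.44013063  83.8964      86.93276937 168.67661118] [121.16380923 136.53177392 140.92613858]
```

View pics/w10.png

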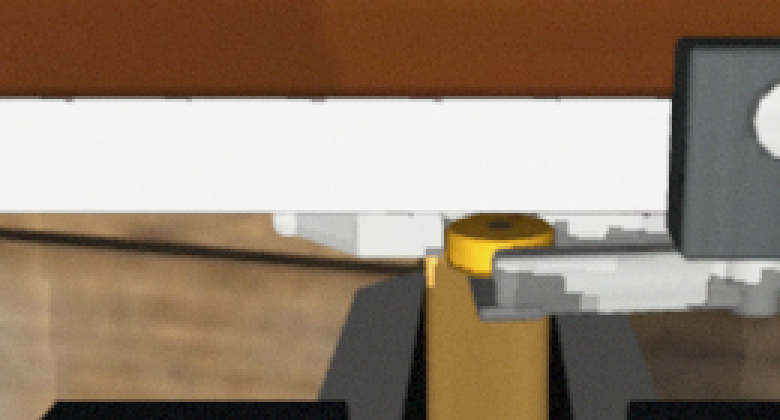

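>>> play_rows(motion=[0,0,0,0,0.0002,0.001,1,0,0,0,0,0,0,1])

```text
clock: 15.1
eef_pos: [542.8, -95.5, 92.1]
eef_rot: [-1.799, 1.568, 3.009]
wrist_force: [0.1, -0.2, -6.0]
finger_gap: 17.8
```

```bash
cat > look.py <<'E'
from h import *
import sys
rl(531.4,-228.6+82,92.2)
p,d,W=cloud("wrist"); cv2.imwrite(f"pics/{sys.argv[1]}.png",cv2.resize(p[150:290,120:380],None,fx=3,fy=3,interpolation=0))
hsv=cv2.cvtColor(p,cv2.COLOR_BGR2HSV); m=(hsv[...,0]>15)&(hsv[...,0]<32)&(hsv[...,1]>150)&(W[...,2]>120)&(W[...,2]<160)
X=W@ex-592;Y=W@ey+228.6
m&=(X>-41)&(Y>60)&(Y<110)
vv,uu=np.where(m);print(m.sum(),"u",uu.mean(),np.percentile(Y[m],[2,50,98]),np.percentile(W[...,2][m],[2,50,98]))
E
python3 look.py w11
```

```text
turn [-0.0002 -0.0006  0.0026] shift m [-0.0001  0.0003 -0.0004] | 0.003 0.0005 t 15.1 F [ 0.1 -0.2 -6. ]
now XYZ 531.11 -147.05 92.14 hook in mouth: x -0.59 y 81.55 z -0.26 F rail 0.1 -0.2 -6.0
520 u 279.3826923076923 [ 67.19110769  82.83847111 104.00126559] [122.27258704 136.53432699 140.53776866]
```

View pics/w11.png

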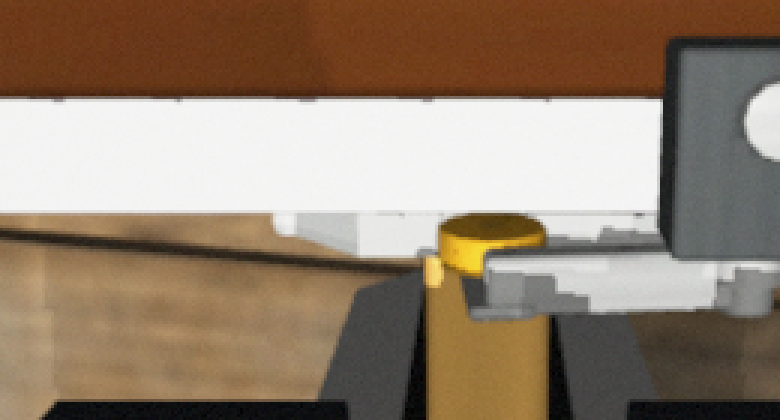

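>>> play_rows(motion=[0,0,0,0,0,0,0.55,0,0,0,0,0,0,0.4,0,0,0,0,0,0,0.3,0,0,0,0,0,0,0.3,0,0,0,0,0,0,0.3])

```text
clock: 15.65
eef_pos: [544.3, -95.6, 94.3]
eef_rot: [1.294, 1.569, -0.181]
wrist_force: [0.5, -0.4, -0.3]
finger_gap: 33.3
```

```bash
python3 look.py w12; python3 -c "
from h import *
print(read_state()['finger_gap'])"
```

```text
turn [-0.0002  0.0006 -0.0021] shift m [ 0.0021 -0.0013 -0.0007] | 0.002 0.0026 t 15.65 F [ 0.5 -0.4 -0.3]
now XYZ 532.67 -147.35 94.3 hook in mouth: x 0.97 y 81.25 z 1.9 F rail 0.5 -0.4 -0.3
472 u 278.9449152542373 [ 68.44386606  83.03284983 105.34585199] [125.90007477 136.14046047 140.5432513 ]
32.71592797299911
```

View pics/w12.png

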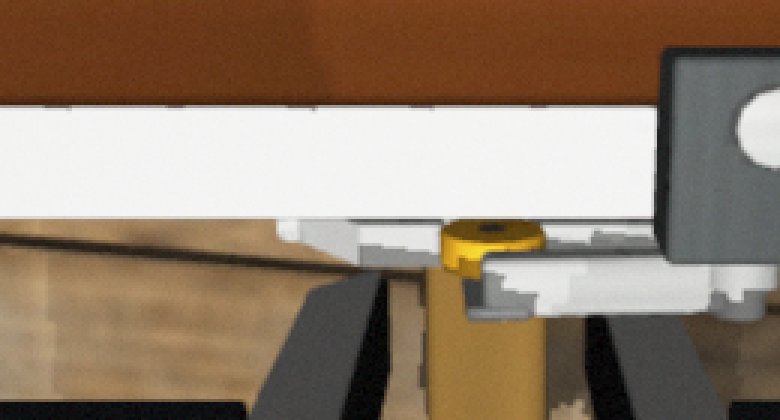

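>>> play_rows(motion=[0,0,0,-0.01,0,0,0.3,0,0,0,-0.015,0,0,0.3,0,0,0,-0.02,0,0,0.3,0,0,0,-0.03,0,0,0.3,0,0,0,-0.03,-0.01,0,0.3,0,0,0,-0.03,-0.02,0,0.3,0,0,0,-0.02,-0.02,0,0.3,0,0,0,0,0,0,0.3,0,0,0,0,0,0,0.3])

```text
clock: 16.6
eef_pos: [492.5, -100.2, 260.5]
eef_rot: [1.222, 1.566, -0.253]
wrist_force: [0.6, 0.2, -0.7]
finger_gap: 33.1
```

```bash
python3 - <<'E'
from h import *
s=read_state();print(s["clock"],s["eef_pos"],s["wrist_force"],s["finger_gap"])
T=camera_params("wrist")["T"]
p,d,W=cloud("wrist"); cv2.imwrite("pics/w13.png",p)
X=W@ex-592+31;Y=W@ey+228.6
for n in ["hook","hook_notch","hook_tongue"]:
    for r in place_of("wrist",n)[:1]:
        q=(T@np.r_[r["at"],1])[:3]; print(n,r["conf"],(q@ex-561).round(1),(q@ey+228.6).round(1),(q[2]-85).round(1))
p2,d2,W2=cloud("scene"); cv2.imwrite("pics/s13.png",p2)
for n in ["sanding_block","awl","wedge_loose"]: at("scene",n)
np.savez("w13.npz",p=p,W=W,X=X,Y=Y)
E
```

```text
16.6 [ 492.50183308 -100.20990167  260.53446737] [ 0.60969119  0.1746355  -0.66500412] 33.07693919799109
hook 0.56 -0.1 80.8 -2.3
hook_notch 0.84 -4.6 81.2 45.5
hook_tongue 0.77 11.6 79.5 24.6
scene sanding_block 0.93 [431.9  95.1  -2.5]
scene awl 0.43 [ 4.119e+02  3.089e+02 -1.000e-01]
scene wedge_loose 0.86 [458.  222.1   3.9]
```

View pics/w13.png

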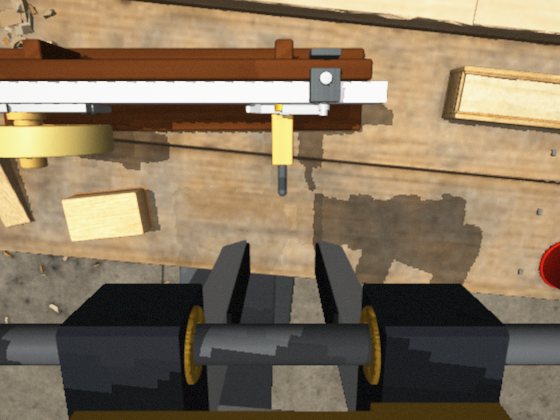

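View pics/s13.png

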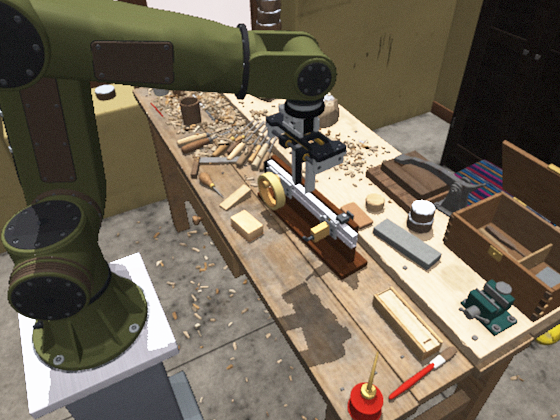

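```bash
python3 - <<'E'
from h import *
z=np.load("w13.npz");p,W,X,Y=[z[k] for k in "pWXY"]; Z=W[...,2]
m=(abs(Y-81)<6)&(Z>105)&(Z<128)&(X<-8)&(X>-48); A=np.c_[X[m],np.ones(m.sum())]; q=np.linalg.lstsq(A,Z[m]-85,rcond=None)[0]; print("block top slope/z at0",q,m.sum())
t=(Z>123)&(Z<133)&(X>-7)&(X<-1)&(Y>50)&(Y<112)
for a in range(50,112,5):
    k=t&(Y>=a)&(Y<a+5); print(a,k.sum(),np.median(Z[k]-85) if k.any() else None)
k=(Z>136)&(Z<160)&(X<-1.5)&(X>-14)&(Y>45)&(Y<100)
for a in range(45,100,4):
    j=k&(Y>=a)&(Y<a+4); print(a,j.sum(),np.median(Z[j]).round(1) if j.any() else None, np.median(X[j]).round(1) if j.any() else None)
E
```

```text
block top slope/z at0 [ 0.06025015 32.71144951] 660
50 0 None
55 0 None
60 0 None
65 0 None
70 0 None
75 0 None
80 4 40.462908918624976
85 35 42.7722281042594
90 49 42.43765978725776
95 55 42.0945627059798
100 22 38.97035501836061
105 0 None
110 0 None
45 39 143.5 -5.0
49 50 144.0 -5.4
53 48 142.7 -5.0
57 52 143.1 -5.0
61 45 143.0 -5.0
65 44 143.2 -5.0
69 45 143.4 -5.0
73 55 143.8 -5.1
77 50 144.3 -5.4
81 40 138.8 -4.6
85 5 136.7 -2.6
89 0 None None
93 0 None None
97 0 None None
```

```bash
python3 -c "
from cell import *
s=read_state();print(s['clock'],s['qd'].round(4));sign_off()"
```

```text
17.0 [-0.0012 -0.0056 -0.0013 -0.0002  0.0004  0.0005]
the job is handed in; nothing more can be done
```

The hook is on the rail with the index roller dropped into its notch, and I handed the job in at 17.0 s. I gripped the hook by its block, turned it round, threaded it into the open end and slid it along. I overshot the notch by about 1 mm and moved back before letting go and lifting the arm clear.

**Fit:** threading caused no noticeable force. Lifting the roller showed about 3 N along the rail and about 5 N of extra downward load at the wrist, not counting the hook's weight. I had no direct reading of the hook-to-rail contact force, only the wrist force.

**Final hook pose, from the wrist camera:**
- The hook sits about 81 mm past the mouth.
- It hangs about 1 mm low, which is within the play.
- It leans about 0.06 rad, under the 0.12 limit.

**Roller:** it shows centred on the notch within about 0.5 mm. From the depth picture I estimate the arm angle at 0.05 to 0.08 rad. I could not read the joint itself, so this was not checked directly.

**Bystanders:** the sanding block, awl and wedge were found within about 4 mm of where they started, which is the accuracy of the measurement. The awl was found only with low confidence.

**Disagreement:** the network placed the hook 2.3 mm low, while the depth data gave about 1.2 mm low. Both are inside the 4 mm tolerance.

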